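# Fish the basket out of the strainer with the hook tool

## Task

Take the hook tool from its stand, reach down the slanting bore of the strainer with it, catch the wire loop of the filter basket and draw the basket out. Carry it gently on the hook and set it down, without dropping it, standing upright in the drip pan, then hang the hook tool back in its stand. Keep your fingers off the dirty basket and leave the plug, the spray can and the wrench where they are.

Things in the scene. Friction and masses are not known exactly. Their poses are not given: they have to be found in the camera images.
- leg: Slanting leg of the dark iron strainer: a round open tube, pale collar at its mouth, 30 degrees from vertical, leaning towards the robot give or take 20 degrees. Bore 54 mm across, 125 mm deep; tube 66 mm, collar 80 mm outside. Fixed. Origin: centre of the bore's floor. z: up the bore, out of the mouth; y: level; x: square to both, away from the robot and 30 degrees up.
- mouth (a point): Centre of the bore's mouth, 125 mm up the bore from its floor; same axes as the leg.
- loop (a point): Underside of the top of the basket's stiff wire loop, on the basket's axis, 56 mm above its underside. The loop stands upright across the basket: wire 3.5 mm thick, 30 mm wide, rounded top, inside 26 mm high. z: basket's axis, up; y: along the loop's width; x: square to the loop, the way through it. At the start z lies along the bore and y within 15 degrees of the leg's y.
- basket: Loose filter basket (about 90 g): banded metal drum 49 mm in diameter, 30 mm high, flat top, wire loop fixed on top. At the start it stands on the bore's floor and leans on the lower wall, nearer the robot (leg's -x). Origin: centre of its underside; axes as for the loop.
- grip (a point): Middle of the hook tool's handle: square, wooden, 22 x 22 mm, 62 mm tall, on a round black guard 48 mm across, 5 mm thick. This point is 31 mm below the handle's top and 36 mm above the guard's underside. z: up along the shaft; x: from the shaft to the J's free end; y: square to both, across two flat sides of the handle.
- crook (a point): The low inside of the tool's J, where a wire rests: 5.5 mm along x from the shaft's middle line, 161.5 mm below the grip point; axes as for the grip.
- hook: The loose hook tool (120 g), hanging upright in its stand. Origin: centre of the guard's underside, axes as for the grip. Straight steel shaft 4.5 mm thick down its z axis, ending in a J whose underside is at z = -130 mm. The J's free end (4 mm thick) is parallel to the shaft at x = 11 mm, its tip 15.5 mm above the J's underside; gap between them 6.75 mm.
- stand_top (a point): Top of the fixed hook stand, a steel plate 84 x 76 mm on four thin posts, 150 mm above the bench; the tool's guard rests on it, shaft through its hole. The point is where the shaft passes; x, y as the tool's when hung, z up. Hole 28 mm along x (-9 to +19 mm), 20 mm along y; posts at x = +-37, y = +-33 mm.
- pan: Open steel drip pan, fixed, 150 (x) x 170 (y) mm outside, walls 4 mm thick and 28 mm high, floor 4 mm thick. Origin: centre of its underside, on the bench.
- plug: Bystander: the strainer's loose dark steel screw plug, 72 mm across and 42 mm high, standing on the bench beyond and to the left of the strainer. Origin at its underside.
- spray: Bystander: white spray can, 66 mm in diameter, 170 mm tall, beyond and to the right of the strainer. Origin at its underside.
- wrench: Bystander: wrench lying flat on the bench between robot and strainer. Leave it lying.
- strainer: Dark cast-iron strainer body bolted to the bench. Origin on the bench, straight below the centre of the bore's floor; z up, x level, opposite to the leg's lean. Below the leg a level pipe along x with two 92 mm flanges reaches from x = -100 to +118 mm, up to 95 mm high. Fixed.
Not all that is in view belongs to the job. Leave any green or pink look-alike of the hook alone.

How it is judged (in metres and radians):
On the way, in this order (a step that is already met when the one before it is completed fails the run):
1. the hook draws the basket up inside the bore (z of basket in the frame of leg between 0.04 and 0.12 m and contact force between hook and basket above 0.15 N and distance between crook and loop below 0.015 m), for 0.05 s.
2. the basket hangs on the hook, clear of the strainer (distance between basket and leg above 0.125 m and contact force between basket and leg below 0.02 N and contact force between basket and pan below 0.02 N and contact force between hook and basket above 0.15 N and distance between crook and loop below 0.015 m and height (world z) of basket above 0.03 m), for 0.2 s.
At the end, for the whole second after the job is handed in: The basket stands upright (within 7 degrees) and still on the floor of the drip pan, inside its walls; the hook tool hangs still in its stand, upright (within 5 degrees), guard flat on the stand's top (within 4 mm) and shaft within 15 mm of its place (x of basket in the frame of pan between -0.06 and 0.06 m and y of basket in the frame of pan between -0.07 and 0.07 m and height (world z) of basket below 0.008 m and angle between basket's own z axis and vertical below 0.12 rad and linear speed of each of basket, hook below 0.02 m/s and horizontal distance between hook and stand_top below 0.015 m and z of hook in the frame of stand_top between -0.004 and 0.004 m and angle between hook's own z axis and vertical below 0.08 rad); the robot touches nothing.
It fails at once if the fingers touch the basket (contact force between the fingers and basket above 0.5 N).
It fails at once if the basket is dropped or flung (faster than 1 m/s) (linear speed of basket above 1 m/s).
It fails at once if the plug, the spray can or the wrench is shifted by more than 25 mm (distance of any of plug, spray, wrench from where it was at the start of the episode above 0.025 m).
It also fails if it takes over 72 s, if anything falls off the work surface, if the arm or the gripper's body presses on something with over 40 N, if the wrist force passes 120 N, or if a joint passes its speed limit or range.

## Robot

A 6-joint arm with a two-finger parallel gripper is mounted at the origin on the work surface. World frame = base frame: x ahead of the robot, y to its left, z up, the work surface at z = 0. Lengths are in mm, angles in rad, forces in N, time in s.
With the tool pointing down it reaches from about 350 to 775 mm from the base axis. Payload 7.3 kg.
Tool frame: the origin (TCP) lies on the centre line of the jaws, within the pads' length; the fingertips stand 17 mm ahead of it and the grasp point (between the pads) lies 2 mm behind it; z points along the fingers, y is the line along which they close (so a half turn about z gives the same grasp; the last joint's range is limited). The gripper opens to 92 mm and grips with 3 to 60 N. Pads are 19 mm wide; open, the fingers measure 130 mm over their backs; the gripper's body (75 mm by 190 mm) begins 47 mm behind the grasp point.
Start: joints at [0.954, 0.342, 1.524, -0, 1.275, -0.146], TCP at [238.128, 467.908, 243.741] pointing down, gripper open.
Joint ranges: [-2.53, 2.53], [-0.77, 2.02], [0.04, 2.7], [-1, 4.14], [0.28, 2.66], [-3.11, 3.11]. Speed limits (rad/s): [2.57, 2.57, 3.14, 3.14, 3.14, 3.14].

## Interface

Orientations are given as [roll, pitch, yaw] about the fixed x, y, z axes, in that order (R = Rz(yaw) Ry(pitch) Rx(roll)).
In Python, from plant import bot gives the robot as it stands. The module is installed in compiled form; this text tells all that it offers.
- The arm moves only by the shell command python3 -m pendant 'ROWS'. ROWS is JSON, a list of rows, each a list of 3 entries, a list of its own where there are three numbers: the shift along the world's x, y, z as a fraction of full scale, then the turn, a rotation vector about the world's x, y, z as a fraction of full scale, then the opening, from -1 (shut) to 1 (fully open), so that 0 is half open. In form: [[[tx, ty, tz], [rx, ry, rz], claw], ...]. A call has exactly 10 rows; each row shifts and turns the commanded pose from where the row before left it; what a row does not reach is not made up. Full scale, the value 1, is 30 mm for a shift and 0.12 rad for a turn. A row lasts 1/12 s, in which the tool goes at most 41.7 mm and 7.16 degrees, less where a joint would pass 70% of its speed; a pose out of reach is approached as far as the arm can. A call with a number of a shift or a turn outside -1 to 1 is refused whole. A call with a gripper value outside its range is refused whole. The fingers move at their own pace and stop on an object; the grip force is fixed at half the most. Time passes only in rows, so rows that do not move let the fingers close, or fill a call up. It gives the time, the measured TCP pose, the force, the opening and the grip force at its end, in the units of the state.
- bot.get_obs(): the state, without advancing time (a new reading comes with each control period).
- bot.capture(name): name is "scene" or "side" or "wrist"; returns the picture (480x640x3 uint8, blue, green, red); there is no depth.
- bot.camera_params(name): a dict with "fovy" (degrees; the focal length in pixels is half the picture's height over the tangent of half this angle, whatever the lens; pixels are square), "cx", "cy" (the principal point, pixels), "camera_from_world" (4x4, takes a point from world to camera coordinates). Camera axes: x right, y down, z forward; pixel columns grow to the right and rows downward; lengths in mm; the calibration is good to about 2 mm. A picture is of the moment at which its call begins: read the wrist's pose just before it. camera_params takes no time and is no camera call; for the wrist camera it gives the pose at the moment of the call.
- bot.close_job(): hands the job in; it is judged then, once.
The state is a dict: "time": time; "joint_positions": joint angles; "dq": joint speeds; "tau": joint torques, N m; "tool_pos": TCP position; "tcp_rot": TCP orientation; "contact_force": force on the tool from outside, world axes, zero at the start; "moment": the same for the moment, N m; "grip_width": finger opening in mm; "finger_force": force on a finger pad.
Only numpy, scipy, OpenCV 4.12 (cv2) and the standard library are available. Lean on these libraries where they do the work, as an engineer would, in place of code of your own. Each camera call takes 0.05 s, during which the arm holds its last target. There are 200 camera calls.

## Working session

There is one attempt and no reset: what is moved stays moved. The work goes in short steps, Python scripts to look and compute and a shell command to move; the robot and the scene stay as the last step left them, time stands still between calls to the robot, and variables do not carry over. Pictures are saved under pics/ and viewed, at most 10 in all, crops included, and the job is handed in when it is done.

```bash
mkdir -p pics; ls
python3 - <<'E'
from plant import bot
import cv2,numpy as np
for n in("scene","side"):
    cv2.imwrite(f"pics/{n}0.png",bot.capture(n)); p=bot.camera_params(n); print(n,p["fovy"],p["cx"],p["cy"],np.round(p["camera_from_world"],3).tolist(), {k for k in p})
o=bot.get_obs();print(o)
E
```

```text
pics
scene 43.14816895905584 307.4627271217336 230.0336356884182 [[-0.329, 0.944, 0.006, 75.069], [0.693, 0.245, -0.678, -264.037], [-0.642, -0.219, -0.735, 1748.442], [0.0, 0.0, 0.0, 1.0]] {'fovy', 'camera_from_world', 'cy', 'cx'}
side 43.06224546815329 318.38190227515963 239.693614279232 [[0.993, -0.116, -0.005, -489.064], [-0.087, -0.715, -0.694, 194.519], [0.077, 0.689, -0.72, 1295.57], [0.0, 0.0, 0.0, 1.0]] {'fovy', 'camera_from_world', 'cy', 'cx'}
{'time': 0.1, 'joint_positions': array([ 9.53976894e-01,  3.42626363e-01,  1.52492399e+00,  1.14759167e-05,
        1.27542320e+00, -1.46011757e-01]), 'dq': array([-0.00041716, -0.00034734, -0.00316072, -0.00122276,  0.00053415,
        0.00030009]), 'tau': array([ 1.47183295e-03, -4.32004523e+01, -2.44693261e+01,  7.19401357e-02,
        5.26549341e-02, -8.42827581e-05]), 'tool_pos': array([237.92232066, 467.60280084, 243.12743428]), 'tcp_rot': array([-3.14022804e+00, -2.11769434e-04,  2.67078149e+00]), 'contact_force': array([-0.67706951, -0.33932688, -0.55752529]), 'moment': array([-0.00603814,  0.01125922, -0.04371463]), 'finger_force': 0.0, 'grip_width': 91.6740840502118}
```

View pics/scene0.png

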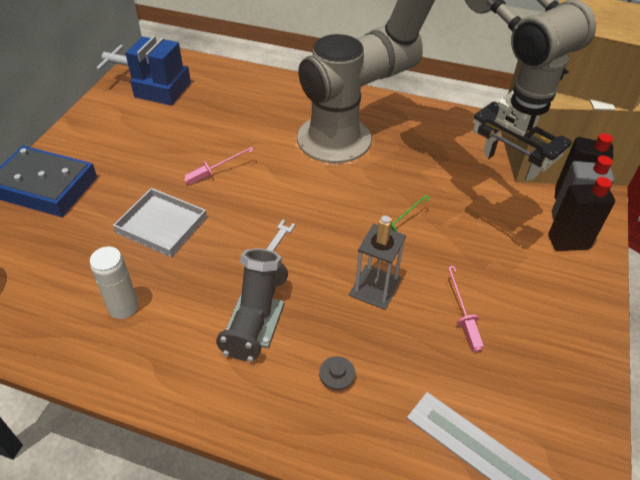

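View pics/side0.png

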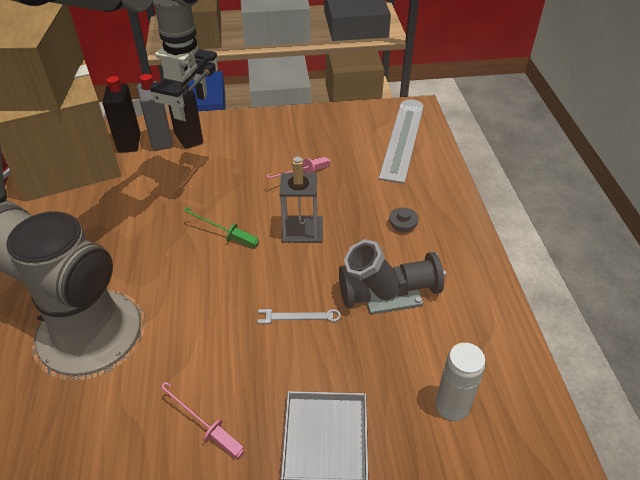

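Scene picture: the hanging wooden-handled hook is at (383,232) in the stand. Look-alikes are green (410,212) and pink (215,168) and (467,310), all lying on the bench. The strainer mouth is at (262,258), the pan at (160,220), the plug at (337,373) and the spray can at (114,285). Side picture: hook (297,172), mouth (365,258), pan (325,440), wrench (300,316). I choose the wooden hook in the stand and check it in a close crop.

```bash
cat > h.py <<'E'
import numpy as np, cv2
from scipy.spatial.transform import Rotation as R
from plant import bot
def cam(n):
    p=bot.camera_params(n); return (240/np.tan(np.radians(p["fovy"]/2)),p["cx"],p["cy"],np.array(p["camera_from_world"]))
def proj(c,X):
    f,cx,cy,T=c; q=np.atleast_2d(X)@T[:3,:3].T+T[:3,3]; return np.c_[cx+f*q[:,0]/q[:,2],cy+f*q[:,1]/q[:,2]]
def ray(c,uv):
    f,cx,cy,T=c; d=T[:3,:3].T@np.array([(uv[0]-cx)/f,(uv[1]-cy)/f,1]); return -T[:3,:3].T@T[:3,3], d/np.linalg.norm(d)
def plane(c,uv,z):
    o,d=ray(c,uv); return o+d*(z-o[2])/d[2]
def tri(l):
    A=np.zeros((3,3));b=np.zeros(3)
    for c,uv in l:
        o,d=ray(c,uv);P=np.eye(3)-np.outer(d,d);A+=P;b+=P@o
    X=np.linalg.solve(A,b); return X,[np.round(proj(c,X)[0]-uv,1) for c,uv in l]
E
python3 - <<'E'
import cv2,numpy as np
a=cv2.imread("pics/scene0.png");b=cv2.imread("pics/side0.png")
def cr(im,x,y,w,h): return cv2.resize(im[y:y+h,x:x+w],(400,300),interpolation=cv2.INTER_CUBIC)
m=np.vstack([np.hstack([cr(a,340,205,100,75),cr(b,260,145,80,60)]),np.hstack([cr(a,220,240,80,60),cr(b,325,230,80,60)])])
cv2.imwrite("pics/m1.png",m)
E
```

```text
(no output)
```

View pics/m1.png

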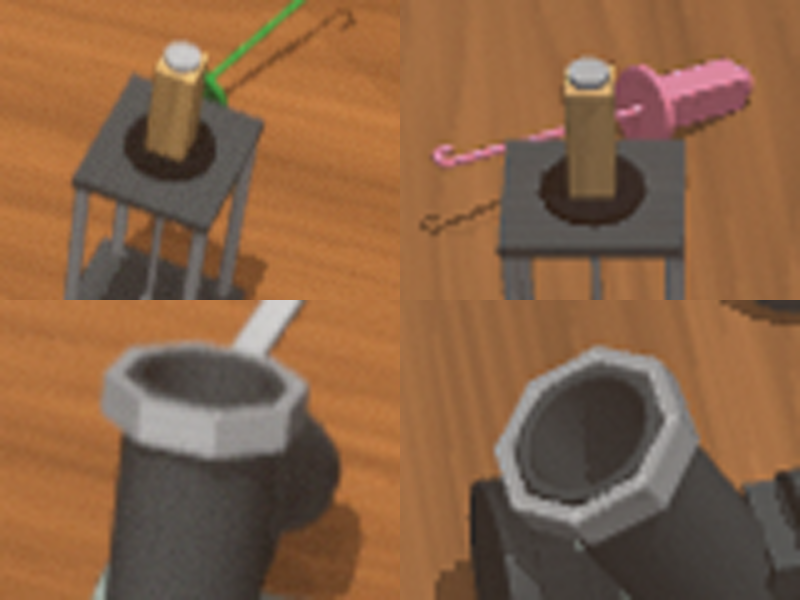

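Top row: the wooden handle with its guard on the stand plate, which confirms the choice. Guard centre is about scene (382.5,241), side (298.4,182.6). Bottom row: the bore rim, centred at about scene (261,255.6), side (363,257.4).

Run:
```python
from h import *
a=cam("scene");b=cam("side")
A=lambda x,y:(340+x/4,205+y/4)
B=lambda x,y:(260+(x-400)/5,145+y/5)
print("guard",tri([(a,A(170,145)),(b,B(592,188))]))
print("handletop",tri([(a,A(181,64)),(b,B(589,88))]))
print("cornersA",[np.round(plane(a,A(*p),150)[:2]) for p in((75,183),(137,77),(263,122),(207,228))])
print("cornersB",[np.round(plane(b,B(*p),150)[:2]) for p in((508,142),(685,142),(685,248),(500,248))])
print("guard@155",plane(a,A(170,143),155),plane(b,B(592,185),155))
m=tri([(a,(261,255.6)),(b,(363,257.4))]);print("mouth",m)
print("pan A",[np.round(plane(a,p,28)[:2]) for p in((151,190),(206,208),(169,253),(115,222))])
print("pan B",[np.round(plane(b,p,28)[:2]) for p in((288,393),(367,394))])
print("flange centres",tri([(a,(272,276)),(b,(350,285))])[0], tri([(a,(240,344)),(b,(437,272))])[0])
print("wrench",plane(b,(262,316),5),plane(b,(335,315),5))
print("spray",plane(a,(109,258),170),plane(b,(466,358),170),"plug",plane(a,(337,375),0))
w=cam("wrist");print(w); o=bot.get_obs();Rt=R.from_euler('xyz',o["tcp_rot"]).as_matrix();T=w[3]
print("cam in tool",np.round(Rt.T@(-T[:3,:3].T@T[:3,3]-o["tool_pos"]),1),np.round(T[:3,:3]@Rt,2).tolist())
```

```text
guard (array([475.63794228, 251.52153606, 151.37932553]), [array([-0.4,  0.4]), array([-0.3, -0.3])])
handletop (array([475.29573473, 250.56511986, 211.51942068]), [array([-0.7,  0.7]), array([-0.6, -0.6])])
cornersA [array([515., 212.]), array([431., 223.]), array([441., 294.]), array([522., 284.])]
cornersB [array([441., 289.]), array([523., 279.]), array([514., 206.]), array([431., 216.])]
guard@155 [476.29949957 252.11028405 155.        ] [476.21026096 248.20680577 155.        ]
mouth (array([586.4277343 ,  19.33417701, 135.85367089]), [array([-0.8,  0.6]), array([-0.8, -0.6])])
pan A [array([ 391., -369.]), array([ 403., -208.]), array([ 565., -224.]), array([ 520., -396.])]
pan B [array([ 409., -214.]), array([ 558., -234.])]
flange centres [562.23205945  28.94540392  40.68257362] [754.78443416  34.46347835  51.80585737]
wrench [368.77391074  -8.39991375   5.        ] [525.72639123 -24.6690588    5.        ]
spray [ 717.98287592 -252.20040377  170.        ] [ 717.79929424 -264.87263059  170.        ] plug [722.8945507  235.66645863   0.        ]
(np.float64(415.623577471801), 313.7159839288153, 239.88035204459328, array([[ 4.54314309e-01,  8.90838871e-01, -2.14801236e-03,
        -5.23012444e+02],
       [ 8.53764910e-01, -4.34716231e-01,  2.86543672e-01,
        -3.45798215e+01],
       [ 2.54330466e-01, -1.32014788e-01, -9.58064773e-01,
         3.91439288e+02],
       [ 0.00000000e+00,  0.00000000e+00,  0.00000000e+00,
         1.00000000e+00]]))
cam in tool [  78.6   -0.9 -140.7] [[-0.0, 1.0, 0.0], [-0.96, -0.0, -0.29], [-0.29, -0.0, 0.96]]
```

Run:
```python
import cv2,numpy as np
a=cv2.imread("pics/scene0.png");b=cv2.imread("pics/side0.png")
def cr(im,x,y,w,h): return cv2.resize(im[y:y+h,x:x+w],(400,300),interpolation=cv2.INTER_CUBIC)
m=np.vstack([np.hstack([cr(a,350,250,60,45),cr(b,275,195,60,45)]),np.hstack([cr(a,200,245,160,120),cr(b,320,215,160,120)])])
m[:300]=cv2.convertScaleAbs(m[:300],alpha=1.8)
cv2.imwrite("pics/m2.png",m)
```

```text
(no output)
```

View pics/m2.png

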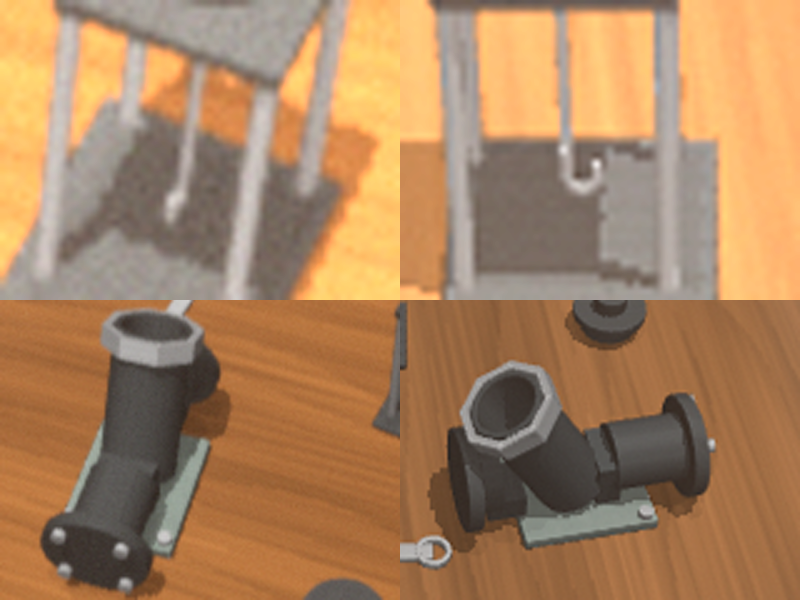

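The J opens to the right in the side picture (world +x), so hook x is at about −7° yaw, along the plate's long axis. The strainer's x axis is at about +5° yaw. Next is a look down the bore with the wrist camera.

```bash
python3 -m pendant '[[[0.4,-0.6,1],[0,0,0.3],1],[[0.5,-0.7,1],[0,0,0.3],1],[[0.56,-0.8,1],[0,0,0.3],1],[[0.6,-0.8,0],[0,0,0.3],1],[[0.6,-0.8,0],[0,0,0.3],1],[[0.6,-0.8,0],[0,0,0.3],1],[[0.6,-0.8,0],[0,0,0.3],1],[[0.6,-0.8,0],[0,0,0.3],1],[[0.6,-0.8,0],[0,0,0.3],1],[[0.6,-0.8,0],[0,0,0.3],1]]'
python3 -m pendant '[[[0.6,-0.8,0],[0,-0.2,0.3],1],[[0.6,-0.8,0],[0,-0.2,0.3],1],[[0.6,-0.8,0],[0,-0.2,0.3],1],[[0.6,-0.8,0],[0,-0.2,0.3],1],[[0.6,-0.8,-0.4],[0,-0.2,0.3],1],[[0.5,-0.8,-0.8],[0,-0.2,0.17],1],[[0.5,-0.7,-0.8],[0,-0.2,0],1],[[0.5,-0.5,-0.8],[0,-0.2,0],1],[[0.3,-0.3,-0.8],[0,-0.27,0],1],[[0,0,0],[0,0,0],1]]'
python3 - <<'E'
from h import *
p=cam("wrist");im=bot.capture("wrist");np.savez("pics/w1.npz",f=p[0],cx=p[1],cy=p[2],T=p[3])
o=bot.get_obs();print(o["time"],o["tool_pos"],o["tcp_rot"],o["joint_positions"])
print(proj(p,[586,19,136]))
g=cv2.convertScaleAbs(im,alpha=1.0);cv2.imwrite("pics/w1.png",g)
E
```

```text
time: 0.93
tool_pos: [408.3, 235.7, 333.3]
tcp_rot: [-3.141, -0.001, 3.033]
contact_force: [0.4, -0.3, 0.0]
grip_width: 91.6
finger_force: 0.0
time: 1.77
tool_pos: [549.7, 46.4, 220.1]
tcp_rot: [-3.136, 0.215, -3.053]
contact_force: [-1.5, 0.3, -1.3]
grip_width: 92.0
finger_force: 0.0
1.8167 [550.12141948  47.3955354  222.88288848] [-3.13610632  0.21681741 -3.05249843] [-0.0684903   0.29934964  1.66851037  0.03462849  0.95896019 -1.74461885]
[[264.4278238  280.28809654]]
```

View pics/w1.png

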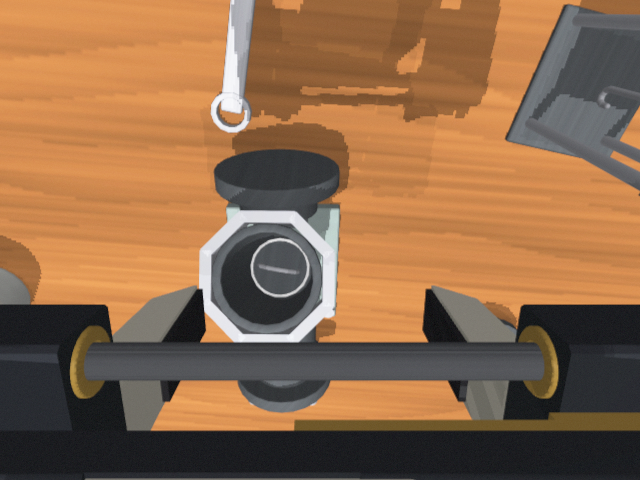

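The wrist picture shows the octagonal collar centred at about (268,276). The basket's bright ring is centred at (280,268), and the loop is seen edge-on as a line from (258,266) to (299,272).

```bash
cat > fit.py <<'E'
from h import *
from scipy.optimize import least_squares
d=np.load("pics/w1.npz");w=(float(d["f"]),float(d["cx"]),float(d["cy"]),d["T"])
a=cam("scene");b=cam("side")
def hole(f,c,s,thr):
    im=cv2.imread(f);hsv=cv2.cvtColor(im,cv2.COLOR_BGR2HSV)
    m=((hsv[...,1]<60)&(hsv[...,2]>thr)).astype(np.uint8)
    x0,y0=c[0]-s,c[1]-s; m=m[y0:y0+2*s,x0:x0+2*s]
    cs,h=cv2.findContours(m,cv2.RETR_CCOMP,cv2.CHAIN_APPROX_NONE)
    best=max([k for k,hh in zip(cs,h[0]) if hh[3]>=0],key=cv2.contourArea)
    e=cv2.fitEllipse(best);return np.array(e[0])+(x0,y0),e[1:]
E
python3 - <<'E'
from fit import *
pw=hole("pics/w1.png",(268,276),75,170);print(pw)
im=cv2.cvtColor(cv2.imread("pics/w1.png"),cv2.COLOR_BGR2GRAY)[225:315,225:315];
m=(im>np.percentile(im[20:70,35:85],80)).astype(np.uint8)
for nm,c,s in(("scene",(261,258),24),("side",(365,260),24)):
    for t in(120,):
        try: print(nm,t,hole(f"pics/{nm}0.png",c,s,t))
        except Exception as e: print(nm,t,"no")
mp=[(a,(261,255.6)),(b,(363,257.4)),(w,pw[0])]
print(tri(mp))
ring=(280,268); fl=[(a,(238.8,345)),(b,(437.6,273))]
def geo(p):
    M=p[:3];s=p[3];z=np.array([-.5*np.cos(s),-.5*np.sin(s),.866]);x=np.array([.866*np.cos(s),.866*np.sin(s),.5])
    F=M-125*z; fc=np.array([F[0]+118*np.cos(s),F[1]+118*np.sin(s),49]); return x,z,M-95*z-2.5*x,fc
def res(p):
    x,z,B,fc=geo(p); r=[proj(c,p[:3])[0]-uv for c,uv in mp]+[proj(w,B)[0]-ring]
    r+=[.4*(proj(c,fc)[0]-uv) for c,uv in fl]; return np.concatenate(r)
s=least_squares(res,[586,19,136,.08]);print(s.x,np.round(s.fun,1))
x,z,B,fc=geo(s.x);L=s.x[:3]-69*z-2.5*x;n=L+1.75*z
# loop line on plane through loop-top with normal z
q=[]
for uv in((258,266),(299,272)):
    o,dd=ray(w,uv);q.append(o+dd*np.dot(n-o,z)/np.dot(dd,z))
y=np.cross(z,x);v=q[1]-q[0];print("loop L",L,"line mid rel leg x,y",[(np.dot((q[0]+q[1])/2-n,k)) for k in(x,y)],"len",np.linalg.norm(v),"ang from leg y deg",np.degrees(np.arctan2(np.dot(v,x),np.dot(v,y))))
E
```

```text
(array([266.12857056, 277.98738861]), ((115.30439758300781, 115.61199951171875), 17.788265228271484))
scene 120 no
side 120 (array([362.08848   , 256.45972061]), ((25.210205078125, 33.75645065307617), 47.95159912109375))
(array([585.89826192,  19.57077807, 135.03640392]), [array([-0.6,  0.7]), array([-1.1, -0.4]), array([-0.6,  1.3])])
[5.85231404e+02 1.98370266e+01 1.35293666e+02 8.95271675e-02] [-0.3  0.4 -1.4 -0.5 -0.1  0.7 -0.  -1.  -1.   2.3  0.5 -1. ]
loop L [617.43690578  22.72802205  74.2896658 ] line mid rel leg x,y [np.float64(0.2347094526837036), np.float64(1.319093054725666)] len 31.460323436150947 ang from leg y deg 8.273417207919548
```

```bash
cat >> h.py <<'E'
def need(p,Rm):
    o=bot.get_obs(); d=(np.array(p)-o["tool_pos"])/30
    r=(Rm*R.from_euler('xyz',o["tcp_rot"]).inv()).as_rotvec()/.12
    print("t",round(o["time"],2),"need shift",np.round(d,2),"turn",np.round(r,2))
def down(yaw): return R.from_euler('xyz',[np.pi,0,yaw])
E
python3 -c "
from h import *
need([476,250.5,265],down(3.016))"
```

```text
t 1.82 need shift [-2.47  6.77  1.4 ] turn [ 0.08  1.81 -1.78]
```

```bash
python3 -m pendant '[[[0,0,0.5],[0.01,0.2,-0.2],1],[[-0.2,0.6,0.5],[0.01,0.2,-0.2],1],[[-0.3,0.9,0.4],[0.01,0.2,-0.2],1],[[-0.4,1,0],[0.01,0.2,-0.2],1],[[-0.4,1,0],[0.01,0.2,-0.2],1],[[-0.4,1,0],[0.01,0.2,-0.2],1],[[-0.4,1,0],[0.01,0.2,-0.2],1],[[-0.27,0.8,0],[0.01,0.2,-0.2],1],[[-0.1,0.47,0],[0,0.2,-0.18],1],[[0,0,0],[0,0,0],1]]'
python3 - <<'E'
from h import *
need([476,250.5,184],down(3.016))
p=cam("wrist");im=bot.capture("wrist")
for X in([476,250.5,217],[476,250.5,155]): print(proj(p,X))
cv2.imwrite("pics/w2.png",im)
E
```

```text
time: 2.65
tool_pos: [476.8, 254.7, 269.5]
tcp_rot: [3.141, 0.009, 3.021]
contact_force: [-0.3, -0.2, -0.3]
grip_width: 91.9
finger_force: 0.0
t 2.65 need shift [-0.03 -0.14 -2.85] turn [ 0.    0.07 -0.04]
[[306.62587226 278.95001599]]
[[308.17762156 241.79968101]]
```

View pics/w2.png

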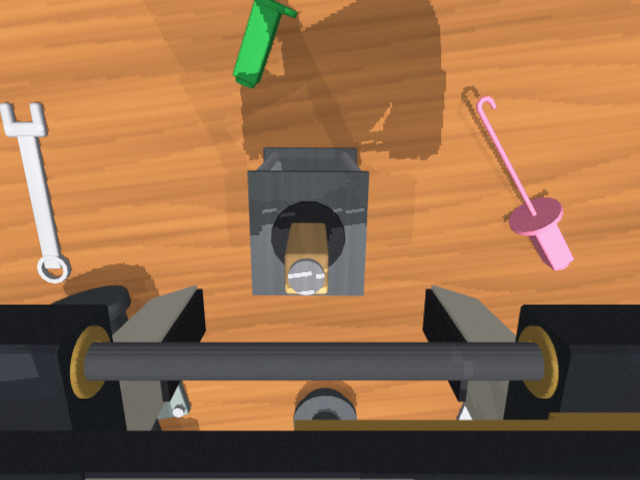

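The wrist picture shows the handle's cap at (306,277), the guard's near edge at (308,201), and plate edges at rows 171 and 295. The jaws are centred on the handle sideways.

```bash
python3 - <<'E'
from h import *
p=cam("wrist")
for uv,z in(((308,171),150),((307,295),150),((308,201),155),((306,277),217)): print(uv,plane(p,uv,z))
E
python3 -m pendant '[[[-0.05,-0.1,-0.3],[0,0.03,-0.02],1],[[-0.05,-0.05,-0.3],[0,0.02,-0.02],1],[[0,0,-0.35],[0,0.02,0],1],[[0,0,-0.35],[0,0,0],1],[[0,0,-0.35],[0,0,0],1],[[0,0,-0.35],[0,0,0],1],[[0,0,-0.3],[0,0,0],1],[[0,0,-0.3],[0,0,0],1],[[0,0,-0.25],[0,0,0],1],[[0,0,0],[0,0,0],1]]'
python3 -c "
from h import *
need([476,250.5,184],down(3.016))"
```

```text
(308, 171) [432.32747618 254.15586174 150.        ]
(307, 295) [515.63402048 242.98185015 150.        ]
(308, 201) [450.09465819 251.98859066 155.        ]
(306, 277) [475.3373498  248.66968308 217.        ]
time: 3.53
tool_pos: [474.0, 246.1, 180.2]
tcp_rot: [-3.138, -0.003, 3.012]
contact_force: [-0.5, -1.2, -0.4]
grip_width: 92.1
finger_force: 0.0
t 3.53 need shift [0.07 0.15 0.13] turn [ 0.02 -0.03  0.03]
```

```bash
python3 -m pendant '[[[0.02,0.11,0.12],[0.01,-0.02,0.02],1],[[0,0,0],[0,0,0],1],[[0,0,0],[0,0,0],-1],[[0,0,0],[0,0,0],-1],[[0,0,0],[0,0,0],-1],[[0,0,0],[0,0,0],-1],[[0,0,0],[0,0,0],-1],[[0,0,0],[0,0,0],-1],[[0,0,0],[0,0,0],-1],[[0,0,0],[0,0,0],-1]]'
python3 -c "
from h import *
o=bot.get_obs();print(o['tool_pos'],o['tcp_rot'],o['joint_positions'],o['grip_width'],o['contact_force'])"
```

```text
time: 4.37
tool_pos: [475.3, 250.0, 185.6]
tcp_rot: [-3.141, 0.002, 3.015]
contact_force: [-0.0, 0.3, -0.0]
grip_width: 43.3
finger_force: 0.0
[475.32513459 249.95467362 185.64553604] [-3.14114174e+00  2.12112070e-03  3.01522300e+00] [ 3.42145878e-01  4.16183899e-01  1.58048155e+00 -1.49469078e-03
  1.14323869e+00 -1.10166169e+00] 43.335447838738645 [-0.03034249  0.31810578 -0.04647322]
```

```bash
python3 -m pendant '[[[0,0,0],[0,0,0],-1],[[0,0,0],[0,0,0],-1],[[0,0,0],[0,0,0],-1],[[0,0,0],[0,0,0],-1],[[0,0,0],[0,0,0],-1],[[0,0,0],[0,0,0],-1],[[0,0,0],[0,0,0],-1],[[0,0,0],[0,0,0],-1],[[0,0,0],[0,0,0],-1],[[0,0,0],[0,0,0],-1]]'
python3 -c "
from h import *
o=bot.get_obs();print(o['tool_pos'],o['tcp_rot'],o['grip_width'],o['finger_force'],o['contact_force'])"
```

```text
time: 5.2
tool_pos: [475.3, 250.0, 185.7]
tcp_rot: [-3.141, 0.002, 3.015]
contact_force: [0.7, 0.3, 0.3]
grip_width: 21.4
finger_force: 30.0
[475.34062925 250.00208618 185.65024694] [-3.14121568e+00  2.16118935e-03  3.01521964e+00] 21.449568908420645 29.999706745147705 [0.73774686 0.32351535 0.3400097 ]
```

```bash
cat > plan.py <<'E'
from h import *
psi=.0895;M=np.array([585.2,19.8,135.3])
z=np.array([-.5*np.cos(psi),-.5*np.sin(psi),.866]);x=np.array([.866*np.cos(psi),.866*np.sin(psi),.5]);y=np.cross(z,x)
L=M-69*z-2.5*x+0.2*x+1.0*y
t=np.radians(8.3);lx=np.cos(t)*x-np.sin(t)*y
Rb=R.from_matrix(np.c_[lx,np.cross(-z,lx),-z])
def tcp(shaft,h,k=165.65): # shaft offset from loop along lx, J underside height above bore floor
    return L+(h-56+k)*z+shaft*lx
E
python3 -m pendant '[[[0,0,0.3],[0,0,0],-1],[[0,0,0.6],[0,0,0],-1],[[0,0,0.9],[0,0,0],-1],[[0,0,0.9],[0,0,0],-1],[[0,0,0.9],[0,0,0],-1],[[0,0,0.9],[0,0,0],-1],[[0,0,0.7],[0,0,0],-1],[[0,0,0.5],[0,0,0],-1],[[0,0,0],[0,0,0],-1],[[0,0,0],[0,0,0],-1]]'
python3 - <<'E'
from plan import *
o=bot.get_obs();print(o["grip_width"],o["finger_force"],o["contact_force"])
print(Rb.as_euler('xyz'),tcp(20.5,140),tcp(20.5,36))
yw=Rb.as_euler('xyz')[2]
need(tcp(20.5,160),down(yw)); print((Rb*down(yw).inv()).as_rotvec()/.12)
E
```

```text
time: 6.03
tool_pos: [475.3, 249.9, 357.1]
tcp_rot: [3.142, 0.003, 3.015]
contact_force: [0.4, 0.1, -1.7]
grip_width: 21.8
finger_force: 30.0
21.81719635565806 29.9997478723526 [ 0.36425588  0.05658308 -1.67422739]
[-3.05844009 -0.51757476 -0.07738343] [510.92454945  11.16745124 300.73553934] [562.71642193  15.81524044 210.67153934]
t 6.03 need shift [ 0.85 -7.99 -1.3 ] turn [  0.04  -0.   -25.77]
[ 0.34213156 -4.35008206  0.17932268]
```

```bash
python3 -m pendant '[[[0,-0.2,0],[0,0,-0.6],-1],[[0,-0.4,0],[0,0,-0.97],-1],[[0.04,-0.4,0],[0,0,-0.97],-1],[[0.04,-0.4,0],[0,0,-0.97],-1],[[0.04,-0.4,0],[0,0,-0.97],-1],[[0.04,-0.4,0],[0,0,-0.97],-1],[[0.04,-0.4,0],[0,0,-0.97],-1],[[0.04,-0.4,0],[0,0,-0.97],-1],[[0.04,-0.4,0],[0,0,-0.97],-1],[[0.04,-0.4,0],[0,0,-0.97],-1]]'
python3 -m pendant '[[[0.04,-0.4,0],[0,0,-0.97],-1],[[0.04,-0.4,0],[0,0,-0.97],-1],[[0.04,-0.4,0],[0,0,-0.97],-1],[[0.04,-0.4,0],[0,0,-0.97],-1],[[0.04,-0.4,0],[0,0,-0.97],-1],[[0.04,-0.4,0],[0,0,-0.97],-1],[[0.04,-0.4,0],[0,0,-0.97],-1],[[0.04,-0.4,0],[0,0,-0.97],-1],[[0.04,-0.4,0],[0,0,-0.97],-1],[[0.04,-0.4,0],[0,0,-0.97],-1]]'
python3 -m pendant '[[[0.03,-0.2,0],[0,0,-0.97],-1],[[0,0,0],[0,0,-0.97],-1],[[0,0,0],[0,0,-0.97],-1],[[0,0,0],[0,0,-0.97],-1],[[0,0,0],[0,0,-0.97],-1],[[0,0,0],[0,0,-0.97],-1],[[0,0,0],[0,0,-0.9],-1],[[0,0,0],[0.06,-0.7,0.03],-1],[[0,0,0],[0.06,-0.8,0.03],-1],[[0,0,0],[0.06,-0.8,0.03],-1]]'
python3 -c "
from plan import *
o=bot.get_obs();print(o['joint_positions'])
need(tcp(20.5,160),Rb)"
```

```text
time: 6.87
tool_pos: [484.3, 135.2, 354.9]
tcp_rot: [-3.138, 0.002, 1.89]
contact_force: [0.7, -0.1, -0.8]
grip_width: 21.8
finger_force: 30.0
time: 7.7
tool_pos: [496.2, 15.4, 354.9]
tcp_rot: [-3.139, 0.004, 0.726]
contact_force: [0.4, -0.1, -1.3]
grip_width: 22.0
finger_force: 30.0
time: 8.53
tool_pos: [497.6, 10.0, 354.8]
tcp_rot: [-3.099, -0.273, -0.07]
contact_force: [-0.2, 0.4, -0.6]
grip_width: 22.1
finger_force: 30.0
[-0.17795547  0.07028759  1.59830762  0.07659128  1.20724296  1.43895109]
t 8.53 need shift [ 0.11  0.01 -1.23] turn [ 0.16 -2.06  0.07]
```

```bash
python3 -m pendant '[[[0,0,0],[0.03,-0.4,0.01],-1],[[0,0,0],[0.03,-0.4,0.01],-1],[[0,0,0],[0.03,-0.4,0.01],-1],[[0.02,0,-0.2],[0.03,-0.3,0.01],-1],[[0.02,0,-0.2],[0.02,-0.2,0.01],-1],[[0.02,0,-0.2],[0.02,-0.1,0],-1],[[0.02,0,-0.2],[0,0,0],-1],[[0.02,0,-0.2],[0,0,0],-1],[[0.01,0,-0.2],[0,0,0],-1],[[0,0,0],[0,0,0],-1]]'
python3 - <<'E'
from plan import *
need(tcp(20.5,160),Rb)
o=bot.get_obs();T=R.from_euler('xyz',o["tcp_rot"]);P=o["tool_pos"]
pts=dict(J=T.apply([-5.5,0,165.65])+P,tip=T.apply([-11,0,150])+P,shaft0=T.apply([0,0,40])+P,mouth=M,loop=L+1.75*z)
ims=[]
for n in("scene","side","wrist"):
    c=cam(n);im=bot.capture(n);cv2.imwrite(f"pics/{n}3.png",im)
    print(n,{k:np.round(proj(c,v)[0],1).tolist() for k,v in pts.items()})
    q=proj(c,pts["mouth"])[0].astype(int); w,h=(160,120) if n=="wrist" else (100,75)
    if n!="wrist": q[1]-=15
    x0,y0=max(0,min(640-w,q[0]-w//2)),max(0,min(480-h,q[1]-h//2)); print(x0,y0)
    ims.append(cv2.resize(im[y0:y0+h,x0:x0+w],(400,300),interpolation=cv2.INTER_CUBIC))
ims.append(cv2.resize(im,(400,300)))
cv2.imwrite("pics/m3.png",np.vstack([np.hstack(ims[:2]),np.hstack(ims[2:])]))
E
```

```text
time: 9.37
tool_pos: [500.6, 10.1, 318.6]
tcp_rot: [-3.061, -0.482, -0.078]
contact_force: [-0.1, 0.8, -2.5]
grip_width: 21.5
finger_force: 30.0
t 9.37 need shift [ 0.01  0.01 -0.02] turn [-0.   -0.3   0.02]
scene {'J': [261.1, 240.7], 'tip': [262.9, 232.9], 'shaft0': [265.7, 182.8], 'mouth': [260.7, 256.0], 'loop': [258.2, 285.2]}
210 204
side {'J': [356.6, 246.7], 'tip': [350.8, 243.5], 'shaft0': [331.1, 209.9], 'mouth': [361.5, 256.9], 'loop': [374.4, 272.9]}
311 204
wrist {'J': [312.8, 228.8], 'tip': [312.7, 241.6], 'shaft0': [312.4, 286.7], 'mouth': [312.7, 223.9], 'loop': [311.9, 207.3]}
232 163
```

View pics/m3.png

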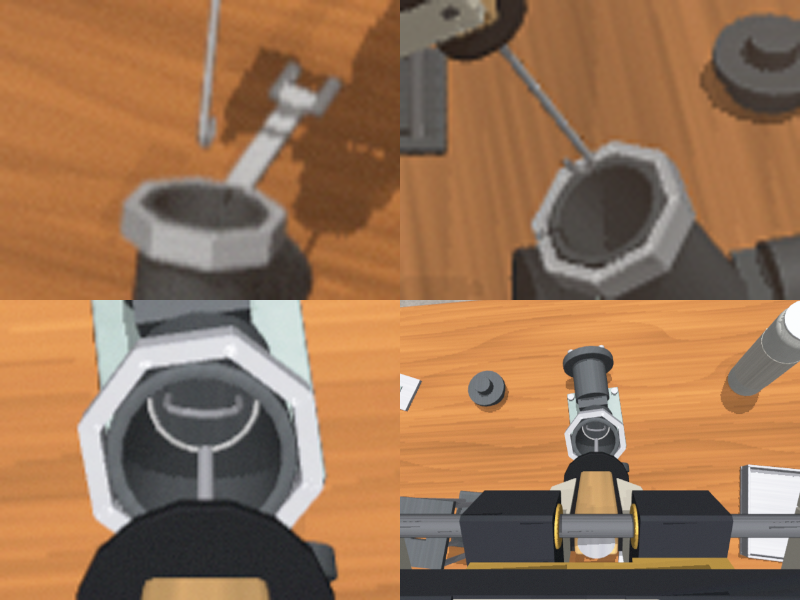

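The crops show the shaft passing the guard and ending near (314,222) in the wrist picture, and the loop's top at (313,207), both within about 1 px of prediction sideways. In the side view the J is at (359.8,244) against a predicted (356.6,246.7). I'll correct the tilt, move to just above the mouth and check again.

```bash
python3 -m pendant '[[[0.1,0,-0.15],[0,-0.15,0],-1],[[0.1,0.01,-0.15],[0,-0.1,0],-1],[[0.1,0.01,-0.15],[0,-0.05,0],-1],[[0.1,0.01,-0.15],[0,0,0],-1],[[0.1,0.01,-0.15],[0,0,0],-1],[[0,0,0],[0,0,0],-1],[[0,0,0],[0,0,0],-1],[[0,0,0],[0,0,0],-1],[[0,0,0],[0,0,0],-1],[[0,0,0],[0,0,0],-1]]'
python3 - <<'E'
from plan import *
need(tcp(20.5,130),Rb)
o=bot.get_obs();T=R.from_euler('xyz',o["tcp_rot"]);P=o["tool_pos"]
pts=dict(shL=T.apply([0,-2.25,155])+P,shend=T.apply([1.5,0,162])+P,J=T.apply([-5.5,0,165.65])+P,tip=T.apply([-11,0,150])+P,mouth=M,loop=L+1.75*z,loopA=L-10*z+15*np.cross(z,lx),loopB=L-10*z-15*np.cross(z,lx))
ims=[]
for n,(w,h) in(("wrist",(100,150)),("side",(60,90))):
    c=cam(n);im=bot.capture(n);cv2.imwrite(f"pics/{n}4.png",im)
    print(n,{k:np.round(proj(c,v)[0],1).tolist() for k,v in pts.items()})
    q=proj(c,pts["mouth"])[0].astype(int);q[1]-=20*(n=="side")
    x0,y0=q[0]-w//2,max(0,q[1]-h//2); print(x0,y0,400/w)
    ims.append(cv2.resize(im[y0:y0+h,x0:x0+w],(400,600),interpolation=cv2.INTER_CUBIC))
cv2.imwrite("pics/m4.png",np.hstack(ims))
E
```

```text
time: 10.35
tool_pos: [516.2, 11.1, 298.5]
tcp_rot: [-3.059, -0.522, -0.079]
contact_force: [-0.7, 0.9, -1.0]
grip_width: 21.6
finger_force: 30.0
t 10.35 need shift [-0.01  0.02 -0.21] turn [0.01 0.04 0.02]
wrist {'shL': [309.7, 223.5], 'shend': [312.7, 219.3], 'J': [312.7, 227.0], 'tip': [312.7, 239.8], 'mouth': [313.4, 244.0], 'loop': [312.6, 225.8], 'loopA': [297.4, 222.8], 'loopB': [327.9, 222.7]}
263 169 4.0
side {'shL': [366.5, 246.6], 'shend': [368.8, 249.0], 'J': [366.6, 251.2], 'tip': [360.7, 248.2], 'mouth': [361.5, 256.9], 'loop': [374.4, 272.9], 'loopA': [375.8, 270.0], 'loopB': [377.8, 281.2]}
331 191 6.666666666666667
```

View pics/m4.png

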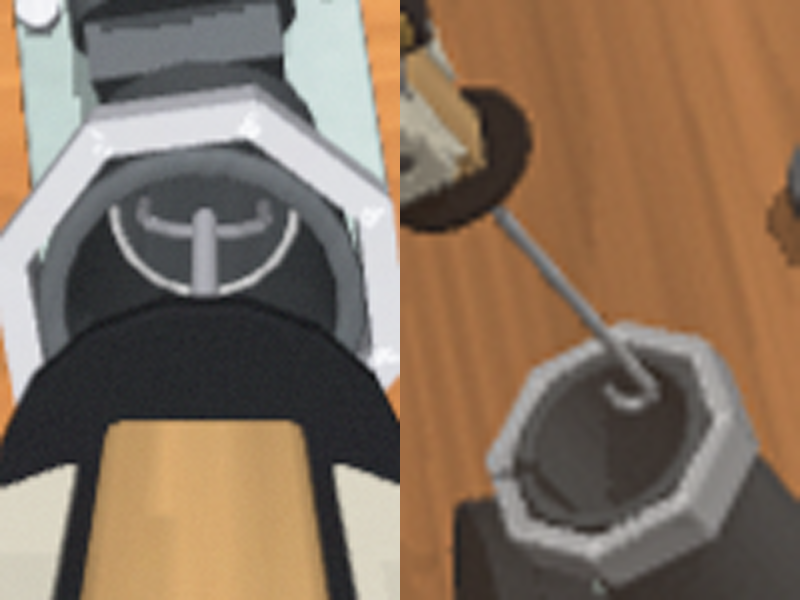

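Wrist: shaft end (314,221), loop top (314,227) and ends (299,220)/(329,221). All are shifted +1.4 px, the same as the hook, so the relative alignment holds. Side: J at (366.7,251.4) against a predicted (366.6,251.2). Now inserting.

```bash
python3 -m pendant '[[[0.12,0.01,-0.25],[0,0.02,0],-1],[[0.2,0.02,-0.37],[0,0.02,0],-1],[[0.2,0.02,-0.37],[0,0,0],-1],[[0.2,0.02,-0.37],[0,0,0],-1],[[0.2,0.02,-0.37],[0,0,0],-1],[[0.2,0.02,-0.37],[0,0,0],-1],[[0.2,0.02,-0.37],[0,0,0],-1],[[0.15,0.02,-0.3],[0,0,0],-1],[[0,0,0],[0,0,0],-1],[[0,0,0],[0,0,0],-1]]'
python3 - <<'E'
from plan import *
need(tcp(20.5,36),Rb)
o=bot.get_obs();T=R.from_euler('xyz',o["tcp_rot"]);P=o["tool_pos"]
print(o["contact_force"],o["moment"])
E
```

```text
time: 11.28
tool_pos: [560.1, 15.7, 214.3]
tcp_rot: [-3.059, -0.515, -0.079]
contact_force: [0.5, -0.6, -0.7]
grip_width: 22.2
finger_force: 30.0
t 11.28 need shift [ 0.09  0.   -0.12] turn [ 0.   -0.02  0.02]
[ 0.5318734  -0.58647148 -0.70902698] [-0.07537516  0.6022674   0.01995658]
```

```bash
python3 -m pendant '[[[0.04,0,-0.06],[0,-0.01,0.01],-1],[[0.05,0,-0.06],[0,-0.01,0.01],-1],[[0,0,0],[0,0,0],-1],[[-0.08,0.006,-0.046],[0,0,0],-1],[[-0.09,0.007,-0.05],[0,0,0],-1],[[-0.09,0.007,-0.05],[0,0,0],-1],[[-0.09,0.007,-0.05],[0,0,0],-1],[[-0.08,0.006,-0.046],[0,0,0],-1],[[0,0,0],[0,0,0],-1],[[0,0,0],[0,0,0],-1]]'
python3 - <<'E'
from plan import *
need(tcp(5.5,36),Rb)
o=bot.get_obs();T=R.from_euler('xyz',o["tcp_rot"]);P=o["tool_pos"]
print(o["contact_force"],o["moment"])
E
```

```text
time: 12.12
tool_pos: [549.9, 16.7, 204.2]
tcp_rot: [-3.059, -0.519, -0.077]
contact_force: [-0.8, 0.1, -1.3]
grip_width: 22.1
finger_force: 30.0
t 12.12 need shift [-0.01  0.01 -0.03] turn [ 0.    0.01 -0.  ]
[-0.76980219  0.09829202 -1.29014237] [-0.04041558  0.53988919 -0.00396314]
```

```bash
python3 -m pendant '[[[-0.05,-0.004,0.09],[0,0,0],-1],[[-0.08,-0.007,0.14],[0,0,0],-1],[[-0.08,-0.007,0.14],[0,0,0],-1],[[-0.08,-0.007,0.14],[0,0,0],-1],[[-0.08,-0.007,0.14],[0,0,0],-1],[[-0.08,-0.007,0.14],[0,0,0],-1],[[-0.08,-0.007,0.14],[0,0,0],-1],[[-0.08,-0.007,0.14],[0,0,0],-1],[[-0.05,-0.004,0.09],[0,0,0],-1],[[0,0,0],[0,0,0],-1]]'
python3 - <<'E'
from plan import *
need(tcp(5.5,76),Rb)
o=bot.get_obs();T=R.from_euler('xyz',o["tcp_rot"]);P=o["tool_pos"]
print(o["contact_force"],o["moment"])
C=T.apply([-5.5,0,161.15])+P;yy=np.cross(z,lx)
c=cam("wrist");im=bot.capture("wrist");cv2.imwrite("pics/wrist5.png",im)
for k,v in dict(crook=C,loopold=L,ringC=C-26*z,mouth=M).items(): print(k,proj(c,v)[0])
q=proj(c,M)[0].astype(int);cv2.imwrite("pics/m5.png",cv2.resize(im[q[1]-60:q[1]+60,q[0]-80:q[0]+80],(800,600),interpolation=cv2.INTER_CUBIC));print(q-[80,60])
E
```

```text
time: 12.95
tool_pos: [530.2, 14.9, 239.8]
tcp_rot: [-3.059, -0.52, -0.077]
contact_force: [0.3, 0.1, -1.5]
grip_width: 22.1
finger_force: 30.0
t 12.95 need shift [-0.01  0.   -0.06] turn [ 0.01  0.02 -0.  ]
[ 0.25782872  0.12422264 -1.50389119] [-0.06906661  0.5332445   0.00222286]
crook [312.70564044 228.53590079]
loopold [312.71106208 222.32794791]
ringC [312.74865174 220.23160188]
mouth [313.57381391 244.64622745]
[233 184]
```

View pics/m5.png

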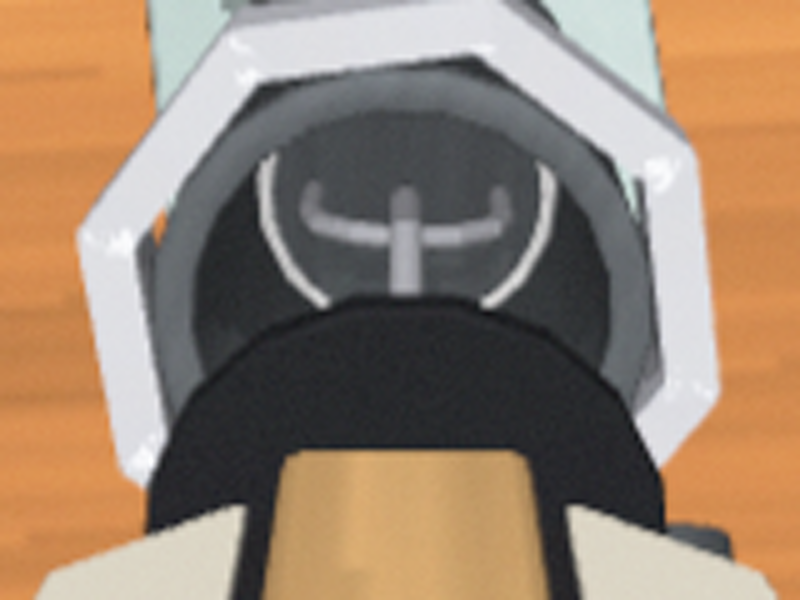

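The loop has grown from 30 to 40 px and the ring from about 49 to 59 px wide, and the wire sits at the shaft. The basket is caught and rising, so I draw it out.

```bash
python3 -m pendant '[[[-0.08,-0.007,0.14],[0,0,0],-1],[[-0.15,-0.013,0.26],[0,0,0],-1],[[-0.15,-0.013,0.26],[0,0,0],-1],[[-0.15,-0.013,0.26],[0,0,0],-1],[[-0.15,-0.013,0.26],[0,0,0],-1],[[-0.15,-0.013,0.26],[0,0,0],-1],[[-0.15,-0.013,0.26],[0,0,0],-1],[[-0.15,-0.013,0.26],[0,0,0],-1],[[-0.15,-0.013,0.26],[0,0,0],-1],[[-0.15,-0.013,0.26],[0,0,0],-1]]'
python3 -m pendant '[[[-0.12,-0.01,0.2],[0,0,0],-1],[[-0.1,-0.01,0.18],[0,0,0],-1],[[-0.1,-0.01,0.18],[0,0,0],-1],[[-0.1,-0.01,0.18],[0,0,0],-1],[[-0.1,-0.01,0.18],[0,0,0],-1],[[-0.1,-0.01,0.18],[0,0,0],-1],[[-0.1,-0.01,0.18],[0,0,0],-1],[[-0.1,-0.01,0.18],[0,0,0],-1],[[-0.05,-0.005,0.1],[0,0,0],-1],[[0,0,0.05],[0,0,0],-1]]'
python3 - <<'E'
from plan import *
o=bot.get_obs();T=R.from_euler('xyz',o["tcp_rot"]);P=o["tool_pos"]
C=T.apply([-5.5,0,161.15])+P
print(P,o["contact_force"],o["moment"],"crook",C,"legz of underside",(C-M)@z+125-56)
for n in("scene","side"): cv2.imwrite(f"pics/{n}6.png",bot.capture(n)); print(n,proj(cam(n),C))
E
```

```text
time: 13.83
tool_pos: [486.8, 11.2, 314.2]
tcp_rot: [-3.059, -0.519, -0.077]
contact_force: [0.0, -1.0, -2.0]
grip_width: 21.8
finger_force: 30.0
time: 14.67
tool_pos: [461.0, 8.6, 362.4]
tcp_rot: [-3.059, -0.52, -0.077]
contact_force: [-0.9, -0.3, -1.8]
grip_width: 21.9
finger_force: 30.0
[461.04640749   8.61291363 362.37063371] [-0.93422103 -0.31300933 -1.75568157] [-0.06621065  0.84561082 -0.03323769] crook [536.86176332  16.11043376 220.2601432 ] legz of underside 166.81275436292037
scene [[265.80677062 211.56709275]]
side [[339.43440017 231.20203467]]
```

```bash
python3 -m pendant '[[[0,-0.1,0],[-0.01,0.1,0],-1],[[0,-0.2,0],[-0.017,0.2,-0.009],-1],[[0.03,-0.3,0],[-0.017,0.22,-0.009],-1],[[0.03,-0.4,0],[-0.017,0.22,-0.009],-1],[[0.03,-0.5,0],[-0.017,0.22,-0.009],-1],[[0.03,-0.61,0],[-0.017,0.22,-0.009],-1],[[0.03,-0.61,0],[-0.017,0.22,-0.009],-1],[[0.03,-0.61,0],[-0.017,0.22,-0.009],-1],[[0.03,-0.61,0],[-0.017,0.22,-0.009],-1],[[0.03,-0.61,0],[-0.017,0.22,-0.009],-1]]'
python3 -m pendant '[[[0.03,-0.61,0],[-0.017,0.22,-0.009],-1],[[0.03,-0.61,0],[-0.017,0.22,-0.009],-1],[[0.03,-0.61,0],[-0.017,0.22,-0.009],-1],[[0.03,-0.61,0],[-0.017,0.22,-0.009],-1],[[0.03,-0.61,0],[-0.017,0.22,-0.009],-1],[[0.03,-0.61,0],[-0.017,0.22,-0.009],-1],[[0.03,-0.61,0],[-0.017,0.22,-0.009],-1],[[0.03,-0.5,0],[-0.017,0.22,-0.009],-1],[[0.03,-0.4,0],[-0.017,0.22,-0.009],-1],[[0.03,-0.3,0],[-0.017,0.22,-0.009],-1]]'
python3 -m pendant '[[[0.02,-0.2,-0.1],[0,0.03,0],-1],[[0,-0.1,-0.2],[0,0,0],-1],[[0,0,-0.3],[0,0,0],-1],[[0,0,-0.3],[0,0,0],-1],[[0,0,-0.3],[0,0,0],-1],[[0,0,-0.3],[0,0,0],-1],[[0,0,-0.3],[0,0,0],-1],[[0,0,-0.3],[0,0,0],-1],[[0,0,-0.2],[0,0,0],-1],[[0,0,-0.1],[0,0,0],-1]]'
python3 - <<'E'
from plan import *
yw=Rb.as_euler('xyz')[2]
need([478.5,-302.4,221],down(yw))
o=bot.get_obs();T=R.from_euler('xyz',o["tcp_rot"]);P=o["tool_pos"]
C=T.apply([-5.5,0,161.15])+P
print(P,o["contact_force"],"crook",C)
ims=[]
for n in("scene","side"):
    im=bot.capture(n);cv2.imwrite(f"pics/{n}7.png",im);c=cam(n);q=proj(c,C)[0];print(n,q,proj(c,C-[0,0,56])[0])
    x0,y0=np.clip((q-[60,50]).astype(int),0,[520,360]);w=120;h=120
    ims.append(cv2.resize(im[y0:y0+h,x0:x0+w],(400,400),interpolation=cv2.INTER_CUBIC));print(x0,y0)
cv2.imwrite("pics/m7.png",np.hstack(ims))
E
```

```text
time: 15.6
tool_pos: [468.5, -129.1, 361.3]
tcp_rot: [-3.1, -0.272, -0.071]
contact_force: [-0.1, -0.4, -3.0]
grip_width: 22.0
finger_force: 30.0
time: 16.43
tool_pos: [477.6, -293.6, 360.8]
tcp_rot: [-3.139, -0.01, -0.077]
contact_force: [-0.5, 0.1, -2.4]
grip_width: 22.2
finger_force: 30.0
time: 17.27
tool_pos: [477.8, -300.6, 288.5]
tcp_rot: [-3.139, -0.007, -0.076]
contact_force: [-0.1, 0.4, -1.9]
grip_width: 22.0
finger_force: 30.0
t 17.27 need shift [ 0.02 -0.06 -2.25] turn [-0.02  0.06 -0.01]
[ 477.7545281  -300.60736683  288.46406557] [-0.14858929  0.40827993 -1.94325441] crook [ 473.48701166 -299.844376    127.2785245 ]
scene [151.90927149 188.93583989] [156.17047123 205.91349495]
91 138
side [327.44656723 404.08402323] [327.26755736 419.91263189]
267 354
```

Run:
```python
from h import *
C=np.array([473.5,-299.8,127.3])
for n in("scene","side"):
    a=cv2.imread(f"pics/{n}0.png").astype(int);b=cv2.imread(f"pics/{n}7.png").astype(int);d=np.abs(a-b).max(2)>35
    c=cam(n)
    for dz in(15,5,-5,-15,-30,-41,-52,-62): 
        u,v=proj(c,C+[0,0,dz])[0].round().astype(int); r=np.where(d[v,max(0,u-35):u+35])[0]; print(n,dz,(u,v),len(r),(r.min()-35,r.max()-35) if len(r) else "")
    print([proj(c,C+[0,s,-41])[0].round(0).tolist() for s in(-24,24)],[proj(c,C+[s,0,-41])[0].round(0).tolist() for s in(-24,24)])
```

```text
scene 15 (np.int64(151), np.int64(184)) 3 (np.int64(-2), np.int64(1))
scene 5 (np.int64(152), np.int64(187)) 3 (np.int64(-3), np.int64(1))
scene -5 (np.int64(152), np.int64(190)) 14 (np.int64(-4), np.int64(34))
scene -15 (np.int64(153), np.int64(194)) 21 (np.int64(-7), np.int64(34))
scene -30 (np.int64(154), np.int64(198)) 29 (np.int64(-9), np.int64(34))
scene -41 (np.int64(155), np.int64(201)) 31 (np.int64(-10), np.int64(34))
scene -52 (np.int64(156), np.int64(205)) 27 (np.int64(-9), np.int64(22))
scene -62 (np.int64(157), np.int64(208)) 36 (np.int64(-9), np.int64(27))
[[146.0, 199.0], [164.0, 204.0]] [[160.0, 195.0], [150.0, 208.0]]
side 15 (np.int64(328), np.int64(400)) 20 (np.int64(-35), np.int64(4))
side 5 (np.int64(327), np.int64(403)) 33 (np.int64(-35), np.int64(10))
side -5 (np.int64(327), np.int64(406)) 39 (np.int64(-35), np.int64(12))
side -15 (np.int64(327), np.int64(408)) 41 (np.int64(-35), np.int64(13))
side -30 (np.int64(327), np.int64(413)) 41 (np.int64(-35), np.int64(12))
side -41 (np.int64(327), np.int64(416)) 45 (np.int64(-35), np.int64(14))
side -52 (np.int64(327), np.int64(419)) 42 (np.int64(-35), np.int64(13))
side -62 (np.int64(327), np.int64(422)) 42 (np.int64(-35), np.int64(12))
[[329.0, 429.0], [326.0, 403.0]] [[314.0, 417.0], [341.0, 414.0]]
```

```bash
python3 -m pendant '[[[0,0,-0.2],[0,0.02,0],-1],[[0,0,-0.3],[0,0.02,0],-1],[[0,0,-0.3],[0,0.02,0],-1],[[0,0,-0.3],[0,0,0],-1],[[0,0,-0.3],[0,0,0],-1],[[0,0,-0.2],[0,0,0],-1],[[0,0,-0.15],[0,0,0],-1],[[0,0,-0.1],[0,0,0],-1],[[0,0,-0.1],[0,0,0],-1],[[0,0,-0.1],[0,0,0],-1]]'
python3 -m pendant '[[[0,0,-0.05],[0,0,0],-1],[[0,0,-0.08],[0,0,0],-1],[[0,0,-0.08],[0,0,0],-1],[[0,0,-0.08],[0,0,0],-1],[[0,0,-0.08],[0,0,0],-1],[[0,0,-0.08],[0,0,0],-1],[[0,0,-0.08],[0,0,0],-1],[[0,0,-0.08],[0,0,0],-1],[[0,0,-0.08],[0,0,0],-1],[[0,0,0],[0,0,0],-1]]'
python3 - <<'E'
from plan import *
need([478,-301,204.7],down(-.077))
o=bot.get_obs();print(o["contact_force"],o["moment"])
E
```

```text
time: 18.2
tool_pos: [478.2, -301.1, 228.2]
tcp_rot: [-3.141, -0.002, -0.076]
contact_force: [-0.4, 0.4, -2.0]
grip_width: 21.9
finger_force: 30.0
time: 19.03
tool_pos: [477.8, -300.8, 206.9]
tcp_rot: [-3.14, -0.001, -0.076]
contact_force: [0.5, 0.7, -1.1]
grip_width: 22.2
finger_force: 30.0
t 19.03 need shift [ 0.01 -0.01 -0.07] turn [-0.01  0.01 -0.01]
[ 0.48764735  0.68856523 -1.11288963] [-0.04473408  0.13995931 -0.0133516 ]
```

```bash
python3 -m pendant '[[[0,0,-0.07],[0,0,0],-1],[[0,0,0],[0,0,0],-1],[[0.06,-0.005,0],[0,0,0],-1],[[0.1,-0.008,0],[0,0,0],-1],[[0.12,-0.009,0],[0,0,0],-1],[[0.12,-0.009,0],[0,0,0],-1],[[0.12,-0.009,0],[0,0,0],-1],[[0.12,-0.009,0],[0,0,0],-1],[[0.08,-0.006,0],[0,0,0],-1],[[0,0,0],[0,0,0],-1]]'
python3 - <<'E'
from plan import *
o=bot.get_obs();T=R.from_euler('xyz',o["tcp_rot"]);P=o["tool_pos"];print(P,o["contact_force"],o["moment"])
ims=[]
for n,(w,h) in(("side",(100,150)),("wrist",(200,300))):
    im=bot.capture(n);cv2.imwrite(f"pics/{n}8.png",im);c=cam(n);q=proj(c,[473,-301,20])[0]
    x0,y0=np.clip((q-[w/2,h/2]).astype(int),0,[640-w,480-h]);print(n,x0,y0,400/w,"J",proj(c,T.apply([-11,0,152])+P),"loop",proj(c,[473,-301,60]),"base",q)
    ims.append(cv2.resize(im[y0:y0+h,x0:x0+w],(400,600),interpolation=cv2.INTER_CUBIC))
cv2.imwrite("pics/m8.png",np.hstack(ims))
E
```

```text
time: 19.87
tool_pos: [500.2, -302.6, 205.3]
tcp_rot: [-3.14, -0.002, -0.075]
contact_force: [-1.0, -1.0, -0.7]
grip_width: 21.9
finger_force: 30.0
[ 500.15684267 -302.55431031  205.27666121] [-0.96182171 -0.97798428 -0.72752313] [-0.08846107  0.2385682  -0.00838456]
side 276 330 4.0 J [[336.19211095 424.65163827]] loop [[327.04336004 423.58791868]] base [326.93011921 434.02016258]
wrist 213 96 2.0 J [[312.86672257 238.52081967]] loop [[313.81675057 262.71401679]] base [313.85311993 246.17612764]
```

View pics/m8.png

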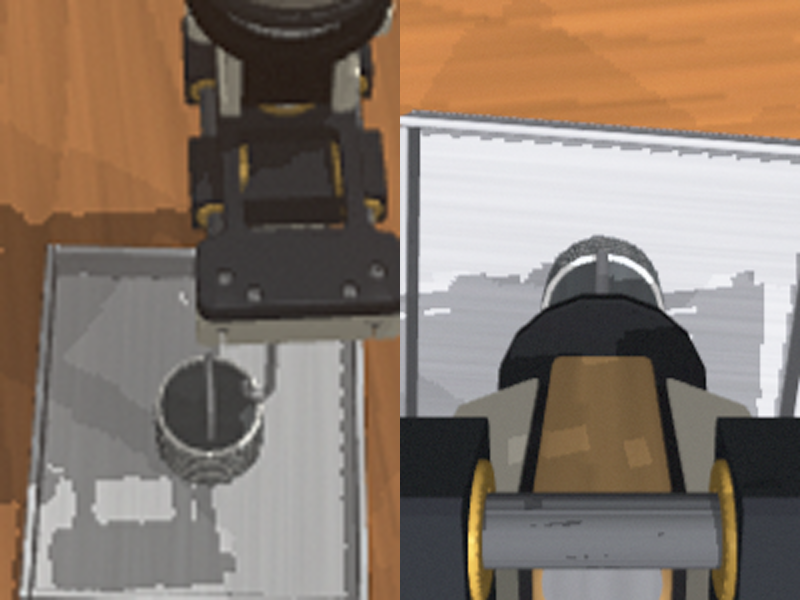

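Side view: the basket stands upright in the pan, and the J, at crop (255,385), is clear of the loop at crop (210,395). Now lifting away and returning to the stand.

```bash
python3 -m pendant '[[[0.02,0,0.1],[0,0,0],-1],[[0.02,0,0.2],[0,0,0],-1],[[0,0,0.3],[0,0,0],-1],[[0,0,0.5],[0,0,0],-1],[[0,0,0.8],[0,0,0],-1],[[0,0,0.9],[0,0,0],-1],[[0,0,0.9],[0,0,0],-1],[[0,0,0.9],[0,0,0],-1],[[0,0,0.4],[0,0,0],-1],[[0,0,0.1],[0,0,0.2],-1]]'
python3 -m pendant '[[[-0.03,0.3,0],[0,0,0.6],-1],[[-0.03,0.6,0],[0,0,0.95],-1],[[-0.03,0.7,0],[0,0,0.95],-1],[[-0.03,0.7,0],[0,0,0.95],-1],[[-0.03,0.7,0],[0,0,0.95],-1],[[-0.03,0.7,0],[0,0,0.95],-1],[[-0.03,0.7,0],[0,0,0.95],-1],[[-0.03,0.7,0],[0,0,0.95],-1],[[-0.03,0.7,0],[0,0,0.95],-1],[[-0.03,0.7,0],[0,0,0.95],-1]]'
python3 -m pendant '[[[-0.03,0.7,0],[0,0,0.95],-1],[[-0.03,0.7,0],[0,0,0.95],-1],[[-0.03,0.7,0],[0,0,0.95],-1],[[-0.03,0.7,0],[0,0,0.95],-1],[[-0.03,0.7,0],[0,0,0.95],-1],[[-0.03,0.7,0],[0,0,0.95],-1],[[-0.03,0.7,0],[0,0,0.95],-1],[[-0.03,0.7,0],[0,0,0.95],-1],[[-0.03,0.7,0],[0,0,0.95],-1],[[-0.03,0.7,0],[0,0,0.95],-1]]'
python3 -c "
from h import *
need([475.34,250,357],down(3.015))
o=bot.get_obs();print(o['joint_positions'])"
```

```text
time: 20.8
tool_pos: [501.3, -303.0, 362.7]
tcp_rot: [3.139, -0.007, -0.051]
contact_force: [0.1, 0.5, -1.4]
grip_width: 21.8
finger_force: 30.0
time: 21.63
tool_pos: [491.3, -106.5, 358.0]
tcp_rot: [-3.139, -0.001, 1.053]
contact_force: [-0.4, -0.8, -1.2]
grip_width: 21.8
finger_force: 30.0
time: 22.47
tool_pos: [482.3, 103.4, 358.0]
tcp_rot: [-3.14, -0.002, 2.193]
contact_force: [-0.2, 0.6, -1.6]
grip_width: 21.7
finger_force: 30.0
t 22.47 need shift [-0.23  4.89 -0.03] turn [ 0.01 -0.02  6.85]
[ 5.53121322e-02  2.19154502e-01  1.38178539e+00  5.23931974e-04
  1.54344449e+00 -5.66970705e-01]
```

```bash
python3 -m pendant '[[[-0.03,0.7,0],[0,0,0.95],-1],[[-0.03,0.7,0],[0,0,0.95],-1],[[-0.03,0.7,0],[0,0,0.95],-1],[[-0.03,0.7,0],[0,0,0.95],-1],[[-0.03,0.7,0],[0,0,0.95],-1],[[-0.03,0.6,0],[0,0,0.9],-1],[[-0.03,0.4,0],[0,0,0.6],-1],[[0,0.2,0],[0,0,0.3],-1],[[0,0.05,0],[0,0,0.1],-1],[[0,0,0],[0,0,0],-1]]'
python3 - <<'E'
from h import *
need([475.34,250,357],down(3.015))
need([475.34,250,357],down(3.015))
o=bot.get_obs();T=R.from_euler('xyz',o["tcp_rot"]);P=o["tool_pos"]
# where is the shaft really? thin bright segment vs background in side/scene
for n in("scene","side"):
    c=cam(n);im=bot.capture(n).astype(int);b=cv2.imread(f"pics/{n}0.png").astype(int);d=np.abs(im-b).max(2)
    for k in(80,140): 
        u,v=proj(c,T.apply([0,0,k])+P)[0]; r=d[int(round(v)),int(u)-12:int(u)+13]; s=np.where(r>35)[0]; print(n,k,round(u,1),"obs",s+int(u)-12)
E
```

```text
time: 23.3
tool_pos: [476.2, 245.1, 357.9]
tcp_rot: [-3.14, -0.002, 2.985]
contact_force: [-0.8, -0.5, -0.5]
grip_width: 21.7
finger_force: 30.0
t 23.3 need shift [-0.03  0.16 -0.03] turn [ 0.01 -0.02  0.25]
t 23.3 need shift [-0.03  0.16 -0.03] turn [ 0.01 -0.02  0.25]
scene 80 385.1 obs [384 385 386 387 388 389 390 391 392 393 394 395 396 397]
scene 140 382.1 obs [380 381 382 383 384 385 386 387 388 389 390 391 392 393 394]
side 80 296.8 obs [296 297]
side 140 297.6 obs [293 294 295 296 297 298 299 300]
```

```bash
python3 -m pendant '[[[-0.03,0.1,0],[0,0,0.15],-1],[[0,0.06,0],[0.01,-0.02,0.1],-1],[[0,0,-0.2],[0,0,0],-1],[[0,0,-0.4],[0,0,0],-1],[[0,0,-0.4],[0,0,0],-1],[[0,0,-0.4],[0,0,0],-1],[[0,0,-0.4],[0,0,0],-1],[[0,0,-0.4],[0,0,0],-1],[[0,0,-0.4],[0,0,0],-1],[[0,0,-0.4],[0,0,0],-1]]'
python3 -c "
from h import *
need([475.34,250,185.7],down(3.015))"
python3 -m pendant '[[[0,0,-0.4],[0,0,0],-1],[[0,0,-0.4],[0,0,0],-1],[[0,0,-0.4],[0,0,0],-1],[[0,0,-0.4],[0,0,0],-1],[[0,0,-0.3],[0,0,0],-1],[[0,0,-0.2],[0,0,0],-1],[[0,0,-0.15],[0,0,0],-1],[[0,0,-0.1],[0,0,0],-1],[[0,0,0],[0,0,0],-1],[[0,0,0],[0,0,0],-1]]'
python3 -c "
from h import *
need([475.34,250,185.7],down(3.015));o=bot.get_obs();print(o['contact_force'],o['moment'])"
```

```text
time: 24.23
tool_pos: [475.5, 249.5, 267.4]
tcp_rot: [3.141, 0.001, 3.014]
contact_force: [1.1, 0.1, -1.1]
grip_width: 21.7
finger_force: 30.0
t 24.23 need shift [-0.    0.02 -2.72] turn [-0.    0.    0.01]
time: 25.07
tool_pos: [475.8, 249.8, 198.2]
tcp_rot: [3.141, 0.001, 3.014]
contact_force: [0.5, 0.2, -1.2]
grip_width: 22.0
finger_force: 30.0
t 25.07 need shift [-0.02  0.01 -0.42] turn [-0.    0.01  0.01]
[ 0.52445595  0.16322585 -1.22214653] [ 0.0093975   0.04068056 -0.04893296]
```

```bash
python3 -m pendant '[[[0,0,-0.1],[0,0,0],-1],[[0,0,-0.1],[0,0,0],-1],[[0,0,-0.1],[0,0,0],-1],[[0,0,-0.06],[0,0,0],-1],[[0,0,-0.03],[0,0,0],-1],[[0,0,-0.02],[0,0,0],-1],[[0,0,-0.01],[0,0,0],-1],[[0,0,0],[0,0,0],-1],[[0,0,0],[0,0,0],-1],[[0,0,0],[0,0,0],-1]]'
python3 -c "
from h import *
need([475.34,250,185.7],down(3.015));o=bot.get_obs();print(o['contact_force'],o['moment'])"
```

```text
time: 25.9
tool_pos: [475.6, 249.8, 185.7]
tcp_rot: [3.141, 0.001, 3.014]
contact_force: [-2.3, -0.5, 3.9]
grip_width: 21.9
finger_force: 30.0
t 25.9 need shift [-0.01  0.01  0.  ] turn [-0.    0.01  0.01]
[-2.33895528 -0.4780161   3.87989724] [-0.21608029  0.35957121 -0.02069149]
```

Contact at 3.9 N, so the guard is seated. Release, then rise.

```bash
python3 -m pendant '[[[0,0,0.01],[0,0,0],-0.6],[[0,0,0],[0,0,0],-0.4],[[0,0,0],[0,0,0],0],[[0,0,0],[0,0,0],0.2],[[0,0,0],[0,0,0],0.5],[[0,0,0],[0,0,0],1],[[0,0,0],[0,0,0],1],[[0,0,0],[0,0,0],1],[[0,0,0],[0,0,0],1],[[0,0,0],[0,0,0],1]]'
python3 -m pendant '[[[0,0,0],[0,0,0],1],[[0,0,0],[0,0,0],1],[[0,0,0.2],[0,0,0],1],[[0,0,0.4],[0,0,0],1],[[0,0,0.6],[0,0,0],1],[[0,0,0.6],[0,0,0],1],[[0,0,0.6],[0,0,0],1],[[0,0,0.6],[0,0,0],1],[[0,0,0.4],[0,0,0],1],[[0,0,0],[0,0,0],1]]'
python3 -m pendant '[[[0,0,0.3],[0,0,0],1],[[0,0,0.5],[0,0,0],1],[[0,0,0.5],[0,0,0],1],[[-0.3,0.3,0.3],[0,0,0],1],[[-0.6,0.6,0],[0,0,0],1],[[-0.6,0.6,0],[0,0,0],1],[[-0.6,0.6,0],[0,0,0],1],[[-0.3,0.3,0],[0,0,0],1],[[0,0,0],[0,0,0],1],[[0,0,0],[0,0,0],1]]'
python3 - <<'E'
from h import *
for n in("scene","side"):
    a=cv2.imread(f"pics/{n}0.png");im=bot.capture(n);cv2.imwrite(f"pics/{n}9.png",im);c=cam(n)
    d=(cv2.absdiff(a,im).max(2)>40)
    def box(X,s): u,v=proj(c,X)[0].astype(int); return d[max(0,v-s):v+s,u-s:u+s].sum()
    print(n,"stand diff",box([475,250,185],22),"plug",box([723,236,20],20),"spray",box([718,-258,85],22),"wrench",box([445,-15,5],20),"basket px",box([473,-301,25],18))
E
```

```text
time: 26.73
tool_pos: [475.6, 249.8, 185.6]
tcp_rot: [3.141, 0.001, 3.014]
contact_force: [0.1, -0.7, -0.3]
grip_width: 76.3
finger_force: 0.0
time: 27.57
tool_pos: [476.7, 250.1, 290.9]
tcp_rot: [3.139, 0.006, 3.014]
contact_force: [0.5, 0.4, 0.5]
grip_width: 92.3
finger_force: 0.0
time: 28.4
tool_pos: [403.1, 322.1, 335.4]
tcp_rot: [-3.141, 0.001, 3.016]
contact_force: [0.1, -1.0, -0.2]
grip_width: 91.7
finger_force: 0.0
scene stand diff 32 plug 0 spray 0 wrench 0 basket px 370
side stand diff 15 plug 0 spray 0 wrench 0 basket px 671
```

```bash
python3 -c "
from plant import bot
print(bot.close_job())"
```

```text
the job is handed in; nothing more can be done
None
```

I handed the job in at about 28 s of the 72 s allowed. The last checks showed the basket standing in the drip pan, the hook back in its stand, and the plug, spray can and wrench unmoved; the interface returned no verdict.

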